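Put the tray of ear specula away in the drawer

TASK

Pull open the drawer of the steel drawer unit, carry the open tray of ear specula by its handle, level and without spilling any, and set it down gently, flat, in the free compartment beside the instrument case. Then push the drawer fully shut with the tray and case inside, and leave the canister, the bottle and the tuning fork alone.

Things in the scene. Friction and masses are not known exactly. Their poses are not given: they have to be found in the camera images.
- drawer (a joint): Slide of the single drawer of a steel drawer unit fixed on the worktop, 220 mm deep (x) x 290 wide (y) x 130 high, a little turned. 0 m = fully shut, 0.19 m = fully out; it comes straight out along the unit's own -x, towards the robot. About 2 N of friction, no spring or latch; it stays where left and may start up to 12 mm open. The roof's underside is 120 mm above the worktop.
- drawer_handle (a point): Middle of the drawer's pull, which moves with the drawer: a round steel bar 10 mm thick, 120 mm long along the unit's y, on two end stays, its axis 105 mm above the worktop and 45 mm in front of the drawer's teal front panel (40 mm free behind the bar). The panel is 280 mm wide, 12 mm thick and spans z = 21 to 117 mm. Its axes are the unit's (x into the unit, z up).
- bay_left (a point): Centre of the floor of the drawer's compartment on the unit's +y side, 36 mm above the worktop; moves with the drawer, axes as the unit's. Each compartment is open above, 150 (x) x 125 mm (y) inside; side, back and middle walls are 6 mm thick and 34 mm high, the front panel rises 81 mm. 132 mm behind the bar in x. With the slide at 0.18 m it is wholly out from under the roof.
- bay_right (a point): The same for the compartment on the unit's -y side.
- case: Closed flat steel instrument case, 104 x 89 mm, 33 mm high, 0.35 kg, loose in one of the two compartments (either one), leaving no room for the tray there. Origin: centre of its underside. It stays there.
- liner: Black rubber liner plate, 118 x 115 mm, 3 mm thick, lying loose on the floor of the other, free compartment; the tray stands on it. Origin: centre of its underside.
- tray: Open steel tray, 125 (its x) x 100 mm (its y), about 0.25 kg, walls 24 mm high, walls and floor 4 mm thick, on the worktop to the left or right, in front of the unit. Origin: centre of its underside. A fixed dark handle arches over its middle on uprights at x = +-50 mm; whole height 67 mm. Both ends are alike. It fits a compartment with its x along the unit's x, 12 mm to spare all round.
- tray_handle (a point): Middle of the tray's handle bar: round, 10 mm thick, 100 mm long along the tray's x, its axis 62 mm above the tray's underside; axes as the tray's.
- spec0_mid (a point): One of six loose dark-steel ear specula (small funnels, rim 20 mm across, 28 mm tall, 14 g) standing rim-down in the tray, three on each side of the handle. The point is on its axis 10 mm above its rim.
- spec1_mid (a point): One of six loose dark-steel ear specula (small funnels, rim 20 mm across, 28 mm tall, 14 g) standing rim-down in the tray, three on each side of the handle. The point is on its axis 10 mm above its rim.
- spec2_mid (a point): One of six loose dark-steel ear specula (small funnels, rim 20 mm across, 28 mm tall, 14 g) standing rim-down in the tray, three on each side of the handle. The point is on its axis 10 mm above its rim.
- spec3_mid (a point): One of six loose dark-steel ear specula (small funnels, rim 20 mm across, 28 mm tall, 14 g) standing rim-down in the tray, three on each side of the handle. The point is on its axis 10 mm above its rim.
- spec4_mid (a point): One of six loose dark-steel ear specula (small funnels, rim 20 mm across, 28 mm tall, 14 g) standing rim-down in the tray, three on each side of the handle. The point is on its axis 10 mm above its rim.
- spec5_mid (a point): One of six loose dark-steel ear specula (small funnels, rim 20 mm across, 28 mm tall, 14 g) standing rim-down in the tray, three on each side of the handle. The point is on its axis 10 mm above its rim.
- canister: Bystander: round steel canister with a knobbed lid, 84 mm across, 92 mm high, on the opposite side from the tray. Origin: centre of its underside.
- flask: Bystander: amber bottle, 60 mm across, 130 mm high, beside the drawer unit on its left. Origin: centre of its underside.
- fork: Bystander: aluminium tuning fork lying flat beside the drawer unit on its right, about 155 mm long (along its y) x 26 mm, 8 mm thick. Origin: near its middle, on the worktop.
Mind the look-alikes: they are no part of the job. What is shaped like the tray but red is not meant.

How it is judged:
On the way, in this order (a step that is already met when the one before it is completed fails the run):
1. the drawer is pulled out at least 150 mm (value of joint drawer above 0.15 m), for 0.2 s.
2. the tray stands flat in a compartment of the open drawer, let go, with all six specula in it (value of joint drawer above 0.12 m and ((x of tray in the frame of bay_left between -0.02 and 0.02 m and y of tray in the frame of bay_left between -0.02 and 0.02 m and z of tray in the frame of bay_left between -0.004 and 0.008 m) or (x of tray in the frame of bay_right between -0.02 and 0.02 m and y of tray in the frame of bay_right between -0.02 and 0.02 m and z of tray in the frame of bay_right between -0.004 and 0.008 m)) and contact force between the fingers and tray below 0.2 N and angle between tray's own z axis and vertical below 0.1 rad and x of spec0_mid in the frame of tray between -0.0625 and 0.0625 m and y of spec0_mid in the frame of tray between -0.05 and 0.05 m and z of spec0_mid in the frame of tray between 0 and 0.035 m and x of spec1_mid in the frame of tray between -0.0625 and 0.0625 m and y of spec1_mid in the frame of tray between -0.05 and 0.05 m and z of spec1_mid in the frame of tray between 0 and 0.035 m and x of spec2_mid in the frame of tray between -0.0625 and 0.0625 m and y of spec2_mid in the frame of tray between -0.05 and 0.05 m and z of spec2_mid in the frame of tray between 0 and 0.035 m and x of spec3_mid in the frame of tray between -0.0625 and 0.0625 m and y of spec3_mid in the frame of tray between -0.05 and 0.05 m and z of spec3_mid in the frame of tray between 0 and 0.035 m and x of spec4_mid in the frame of tray between -0.0625 and 0.0625 m and y of spec4_mid in the frame of tray between -0.05 and 0.05 m and z of spec4_mid in the frame of tray between 0 and 0.035 m and x of spec5_mid in the frame of tray between -0.0625 and 0.0625 m and y of spec5_mid in the frame of tray between -0.05 and 0.05 m and z of spec5_mid in the frame of tray between 0 and 0.035 m), for 0.2 s.
At the end, for the whole second after the job is handed in: The drawer is shut to within 5 mm; the tray stands flat (within 0.1 rad) and still on the floor (liner) of its compartment, its centre within 20 mm of the compartment's; the case lies flat in the other compartment; all six specula are inside the tray (value of joint drawer below 0.005 m and ((x of tray in the frame of bay_left between -0.02 and 0.02 m and y of tray in the frame of bay_left between -0.02 and 0.02 m and z of tray in the frame of bay_left between -0.004 and 0.008 m) or (x of tray in the frame of bay_right between -0.02 and 0.02 m and y of tray in the frame of bay_right between -0.02 and 0.02 m and z of tray in the frame of bay_right between -0.004 and 0.008 m)) and angle between tray's own z axis and vertical below 0.1 rad and linear speed of tray below 0.02 m/s and ((x of case in the frame of bay_left between -0.04 and 0.04 m and y of case in the frame of bay_left between -0.03 and 0.03 m and z of case in the frame of bay_left between -0.004 and 0.01 m) or (x of case in the frame of bay_right between -0.04 and 0.04 m and y of case in the frame of bay_right between -0.03 and 0.03 m and z of case in the frame of bay_right between -0.004 and 0.01 m)) and x of spec0_mid in the frame of tray between -0.0625 and 0.0625 m and y of spec0_mid in the frame of tray between -0.05 and 0.05 m and z of spec0_mid in the frame of tray between 0 and 0.035 m and x of spec1_mid in the frame of tray between -0.0625 and 0.0625 m and y of spec1_mid in the frame of tray between -0.05 and 0.05 m and z of spec1_mid in the frame of tray between 0 and 0.035 m and x of spec2_mid in the frame of tray between -0.0625 and 0.0625 m and y of spec2_mid in the frame of tray between -0.05 and 0.05 m and z of spec2_mid in the frame of tray between 0 and 0.035 m and x of spec3_mid in the frame of tray between -0.0625 and 0.0625 m and y of spec3_mid in the frame of tray between -0.05 and 0.05 m and z of spec3_mid in the frame of tray between 0 and 0.035 m and x of spec4_mid in the frame of tray between -0.0625 and 0.0625 m and y of spec4_mid in the frame of tray between -0.05 and 0.05 m and z of spec4_mid in the frame of tray between 0 and 0.035 m and x of spec5_mid in the frame of tray between -0.0625 and 0.0625 m and y of spec5_mid in the frame of tray between -0.05 and 0.05 m and z of spec5_mid in the frame of tray between 0 and 0.035 m); the robot touches nothing.
It fails at once if the tray is tilted more than 0.26 rad (15 degrees) (angle between tray's own z axis and vertical above 0.26 rad).
It fails at once if a speculum is spilled: more than 100 mm from the tray handle's middle (distance between any of spec0_mid, spec1_mid, spec2_mid, spec3_mid, spec4_mid, spec5_mid and tray_handle above 0.1 m).
It fails at once if the tray is dropped, or slammed in with the drawer: it moves faster than 0.55 m/s while not held (contact force between the fingers and tray below 0.2 N and linear speed of tray above 0.55 m/s).
It fails at once if the canister, bottle or fork is moved more than 30 mm (distance of any of canister, flask, fork from where it was at the start of the episode above 0.03 m).
It fails at once if the canister or bottle is tipped more than 0.5 rad (angle between any of canister, flask's own z axis and vertical above 0.5 rad).
It also fails if it takes over 72 s, if anything falls off the work surface, if the arm or the gripper's body presses on something with over 40 N, if the wrist force passes 120 N, or if a joint passes its speed limit or range.

ROBOT

A 7-joint arm with a two-finger parallel gripper is mounted at the origin on the work surface. World frame = base frame: x ahead of the robot, y to its left, z up, the work surface at z = 0. Lengths are in m, angles in rad, forces in N, time in s.
With the tool pointing down it reaches from about 0.425 to 0.875 m from the base axis. Payload 9.9 kg.
Tool frame: the origin (TCP) lies where the fingers leave the gripper's body, on its centre line; the fingertips stand 73 mm ahead of it and the grasp point (between the pads) lies 54 mm ahead of it; z points along the fingers, y is the line along which they close (so a half turn about z gives the same grasp; the last joint's range is limited). The gripper opens to 85 mm and grips with 20 to 120 N. Pads are 22 mm wide; open, the fingers measure 114 mm over their backs; the gripper's body (76 mm by 85 mm) begins 54 mm behind the grasp point. The pads swing forward as they close: fully open they stand 13 mm farther back than shut.
Start: joints at [-1.204, 0.576, 0.025, 1.437, -0.015, 1.129, -0.057], TCP at [0.294, 0.608, 0.304] pointing down, gripper open.
Joint ranges: [-2.76, 2.76], [-0.34, 2.15], [-1.52, 1.57], [0.19, 2.46], [-1.09, 4.23], [0.17, 1.99], [-2.82, 2.82]. Speed limits (rad/s): [2.22, 2.22, 3.01, 3.01, 3.14, 3.14, 3.14].

INTERFACE

Orientations are given as a rotation vector (axis times angle).
In Python, from cell import manip gives the robot as it stands.
- The arm moves only by the shell command python3 -m pendant 'ROWS' [FORCE]. ROWS is JSON, a list of rows, each a list of 5 numbers: the opening, from 0 (shut) to 1 (fully open), then the shift along the tool's x, y, z in m, then the turn about the tool's z in rad. A call has 1 to 20 rows; each row is the pose to reach, as a shift and turn from the pose commanded when the call began, along the tool's axes at that moment; what a row does not reach only later rows make up. A row lasts 1/10 s, in which the tool goes at most 50 mm and 8.59 degrees, less where a joint would pass 70% of its speed; a pose out of reach is approached as far as the arm can. A call with a gripper value outside its range is refused whole. The fingers move at their own pace and stop on an object; FORCE is the grip in N (left out, the last holds). Time passes only in rows, so rows that repeat a pose let the fingers close. It gives the time, the measured TCP pose, the force, the opening and the grip force at its end, in the units of the state.
- manip.read_state(): the state, without advancing time (a new reading comes with each control period).
- manip.camera(name): name is "scene" or "top" or "wrist"; returns the picture (384x512x3 uint8, red, green, blue); there is no depth.
- manip.camera_params(name): a dict with "fx", "fy", "cx", "cy" (pixels), "view" (4x4, takes a point from world to camera coordinates). Camera axes: x right, y down, z forward; pixel columns grow to the right and rows downward; lengths in m; the calibration is good to about 2 mm. The wrist camera is an equidistant fisheye: a pixel r from the principal point sees the ray r / f radians off the axis. A picture is of the moment at which its call begins: read the wrist's pose just before it. camera_params takes no time and is no camera call; for the wrist camera it gives the pose at the moment of the call.
- manip.sign_off(): hands the job in; it is judged then, once.
The state is a dict: "t": time; "joint_pos": joint angles; "joint_velocities": joint speeds; "tau": joint torques, N m; "tcp_pos": TCP position; "orientation": TCP orientation; "ft_force": force on the tool from outside, world axes, zero at the start; "ft_torque": the same for the moment, N m; "width": opening from 0.0 (shut) to 1.0 (fully open); "finger_force": force on a finger pad.
Only numpy, scipy, OpenCV 4.12 (cv2) and the standard library are available. Lean on these libraries where they do the work, as an engineer would, in place of code of your own. Each camera call takes 0.05 s, during which the arm holds its last target. There are 200 camera calls.

## Working session

There is one attempt and no reset: what is moved stays moved. The work goes in short steps, Python scripts to look and compute and a shell command to move; the robot and the scene stay as the last step left them, time stands still between calls to the robot, and variables do not carry over. Pictures are saved under pics/ and viewed, at most 10 in all, crops included, and the job is handed in when it is done.

```bash
ls; mkdir -p pics; cat > h.py <<'E'
import numpy as np, cv2, json
from scipy.spatial.transform import Rotation as R
from cell import manip
def snap(name, f):
    p=manip.camera_params(name); im=np.array(manip.camera(name)); cv2.imwrite(f'pics/{f}.png', im[:,:,::-1]); 
    json.dump({k:np.array(v).tolist() for k,v in p.items()}, open(f'pics/{f}.json','w')); return im,p
def load(f):
    return {k:np.array(v) for k,v in json.load(open(f'pics/{f}.json')).items()}
def ray(p,uv,fish=False):
    x=(uv[0]-p['cx'])/p['fx']; y=(uv[1]-p['cy'])/p['fy']
    if fish:
        r=np.hypot(x,y); d=np.array([x/r*np.sin(r),y/r*np.sin(r),np.cos(r)]) if r>0 else np.array([0,0,1.])
    else: d=np.array([x,y,1.])
    V=np.array(p['view']); Rm=V[:3,:3]; c=-Rm.T@V[:3,3]; d=Rm.T@d; return c,d/np.linalg.norm(d)
def atz(p,uv,z,fish=False):
    c,d=ray(p,uv,fish); return c+d*(z-c[2])/d[2]
def tri(*rays):
    A=np.zeros((3,3));b=np.zeros(3)
    for c,d in rays:
        M=np.eye(3)-np.outer(d,d);A+=M;b+=M@c
    x=np.linalg.solve(A,b); return x,[np.linalg.norm((np.eye(3)-np.outer(d,d))@(x-c)) for c,d in rays]
def proj(p,X):
    V=np.array(p['view']); q=V[:3,:3]@np.array(X)+V[:3,3]; return np.array([p['fx']*q[0]/q[2]+p['cx'],p['fy']*q[1]/q[2]+p['cy']])
E
python3 - <<'E'
from h import *
np.set_printoptions(precision=3,suppress=True)
a,p=snap('scene','s0');b,q=snap('top','t0')
for n in (p,q): print({k:np.round(np.array(v),3).tolist() for k,v in n.items()})
s=manip.read_state();print(s['t'],s['tcp_pos'],s['orientation'],s['width']); print(R.from_rotvec(s['orientation']).as_matrix())
for n in 's0','t0':
    i=cv2.imread(f'pics/{n}.png');cv2.imwrite(f'pics/{n}b.png',cv2.resize(i,(800,600),interpolation=cv2.INTER_CUBIC))
E
```

```text
pics
{'fx': 416.012, 'fy': 416.012, 'cx': 259.29, 'cy': 186.94, 'view': [[0.164, 0.986, 0.005, 0.001], [0.667, -0.108, -0.737, -0.274], [-0.726, 0.124, -0.676, 1.628], [0.0, 0.0, 0.0, 1.0]]}
{'fx': 358.458, 'fy': 358.458, 'cx': 254.97, 'cy': 191.861, 'view': [[0.01, -1.0, -0.005, -0.092], [-0.976, -0.009, -0.218, 0.53], [0.218, 0.007, -0.976, 1.178], [0.0, 0.0, 0.0, 1.0]]}
0.1 [0.294 0.607 0.303] [-0.702 -3.062  0.002] 0.9984411534355008
[[-0.9    0.436 -0.001]
 [ 0.436  0.9   -0.001]
 [-0.    -0.001 -1.   ]]
```

View pics/s0b.png

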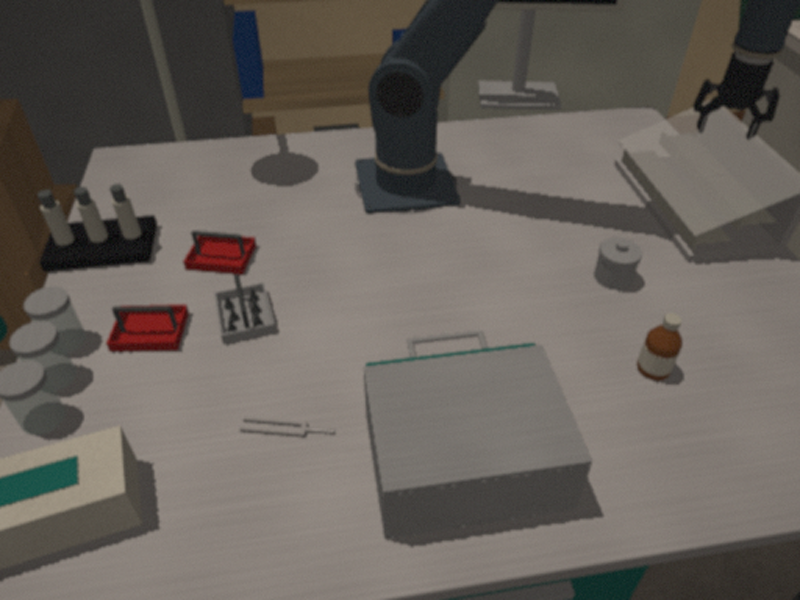

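View pics/t0b.png

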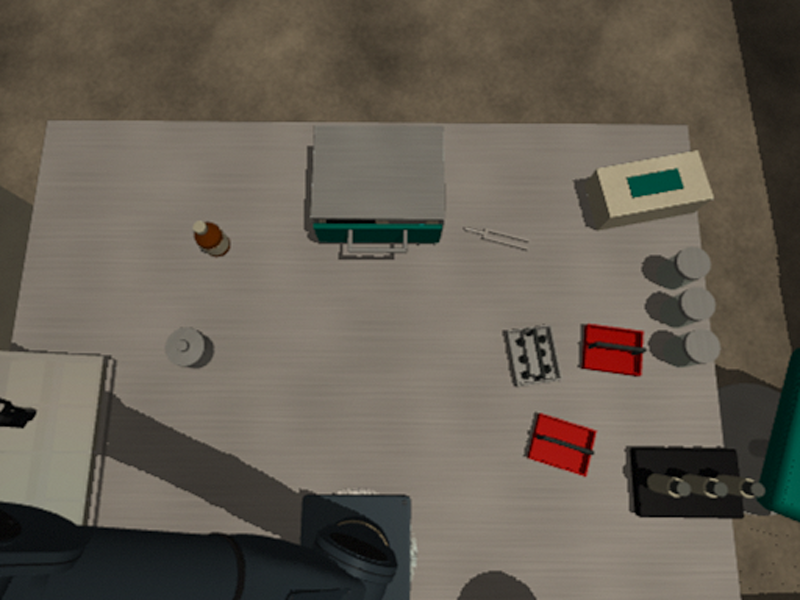

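The scene view (taken from behind the unit, 800x600 scale) shows the bar at about (410,341)–(486,335) and the tray with its grey handle near (245,310). The red decoys are beside the tray. The top view shows the bar at about (349,248)–(406,249) and the tray at (531,355), so the tray is on the right. The canister is at (187,347), the bottle at (210,236) and the fork at (497,238). Next I'll triangulate.

```bash
python3 - <<'E'
from h import *
np.set_printoptions(precision=3,suppress=True)
k=1.5625; P=load('s0');T=load('t0')
def two(n,s,t):
    x,e=tri(ray(P,np.array(s)/k),ray(T,np.array(t)/k)); print(n,x,np.round(e,4))
two('bar +y',(486,335),(349,249)); two('bar -y',(410,341),(406,249))
two('roof front -y',(366,362),(442,219)); two('roof front +y',(534,345),(312,219))
two('roof back -y',(385,490),(443,126)); two('roof back +y',(588,463),(314,126))
two('panel top -y',(366,364),(442,224)); 
two('tray h near robot',(237,277),(545,378)); two('h far',(249,326),(529,331))
for n,uv,z in [('bar+',(349,249),.105),('bar-',(406,249),.105),('h near',(543,378),.062),('h far',(528,331),.062),('can',(187,347),.09),('flask',(202,229),.13),('fork',(497,238),.004),('tray c1',(505,331),.024),('c2',(548,326),.024),('c3',(559,378),.024),('c4',(515,386),.024)]:
    print(n,atz(T,np.array(uv)/k,z))
E
```

```text
bar +y [0.635 0.026 0.1  ] [0.005 0.005]
bar -y [ 0.633 -0.101  0.106] [0.002 0.002]
roof front -y [ 0.692 -0.179  0.133] [0. 0.]
roof front +y [0.692 0.098 0.125] [0.003 0.003]
roof back -y [ 0.913 -0.182  0.129] [0.001 0.001]
roof back +y [0.914 0.104 0.122] [0.003 0.003]
panel top -y [ 0.685 -0.179  0.121] [0.001 0.001]
tray h near robot [ 0.363 -0.4    0.056] [0.003 0.003]
h far [ 0.47  -0.379  0.023] [0.001 0.001]
bar+ [0.632 0.021 0.105]
bar- [ 0.633 -0.103  0.105]
h near [ 0.362 -0.397  0.062]
h far [ 0.463 -0.369  0.062]
can [0.418 0.358 0.09 ]
flask [0.666 0.334 0.13 ]
fork [ 0.695 -0.318  0.004]
tray c1 [ 0.469 -0.326  0.024]
c2 [ 0.481 -0.423  0.024]
c3 [ 0.366 -0.441  0.024]
c4 [ 0.347 -0.344  0.024]
```

```bash
cat > w.py <<'E'
import sys
from h import *
np.set_printoptions(precision=3,suppress=True)
s=manip.read_state(); im,p=snap('wrist',sys.argv[1])
if len(sys.argv)>2: cv2.imwrite(f'pics/{sys.argv[1]}b.png',cv2.resize(im[:,:,::-1],(800,600),interpolation=cv2.INTER_CUBIC))
print(s['t'],s['tcp_pos'],np.array(s['joint_pos']),s['ft_force'],s['width']);print(R.from_rotvec(s['orientation']).as_matrix())
print(p['fx'],p['cx'],p['cy'],ray(p,(p['cx'],p['cy']),True))
E
python3 -m pendant '[[0.4,-0.59,-0.436,0,1.12],[0.4,-0.59,-0.436,0,1.12],[0.4,-0.59,-0.436,0,1.12],[0.4,-0.59,-0.436,0,1.12],[0.4,-0.59,-0.436,0,1.12],[0.4,-0.59,-0.436,0,1.12],[0.4,-0.59,-0.436,0,1.12],[0.4,-0.59,-0.436,0,1.12],[0.4,-0.59,-0.436,0,1.12],[0.4,-0.59,-0.436,0,1.12],[0.4,-0.59,-0.436,0,1.12],[0.4,-0.59,-0.436,0,1.12],[0.4,-0.59,-0.436,0,1.12],[0.4,-0.59,-0.436,0,1.12],[0.4,-0.59,-0.436,0,1.12],[0.4,-0.59,-0.436,0,1.12],[0.4,-0.59,-0.436,0,1.12],[0.4,-0.59,-0.436,0,1.12],[0.4,-0.59,-0.436,0,1.12]]' && python3 w.py w1 b
```

```text
t: 2.0
tcp_pos: [0.6349, -0.0402, 0.3038]
orientation: [-2.218, -2.223, -0.0]
ft_force: [-0.1, -0.8, 0.3]
width: 0.399
finger_force: 0.0
2.0 [ 0.635 -0.04   0.304] [-0.238  0.543  0.378  1.557 -0.218  1.084  0.195] [-0.065 -0.777  0.315] 0.3987212425760049
[[-0.002  1.    -0.   ]
 [ 1.     0.002  0.001]
 [ 0.001 -0.    -1.   ]]
297.3186396354542 260.5417876330753 188.85708595594613 (array([0.635, 0.025, 0.374]), array([ 0.001, -0.258, -0.966]))
```

View pics/w1b.png

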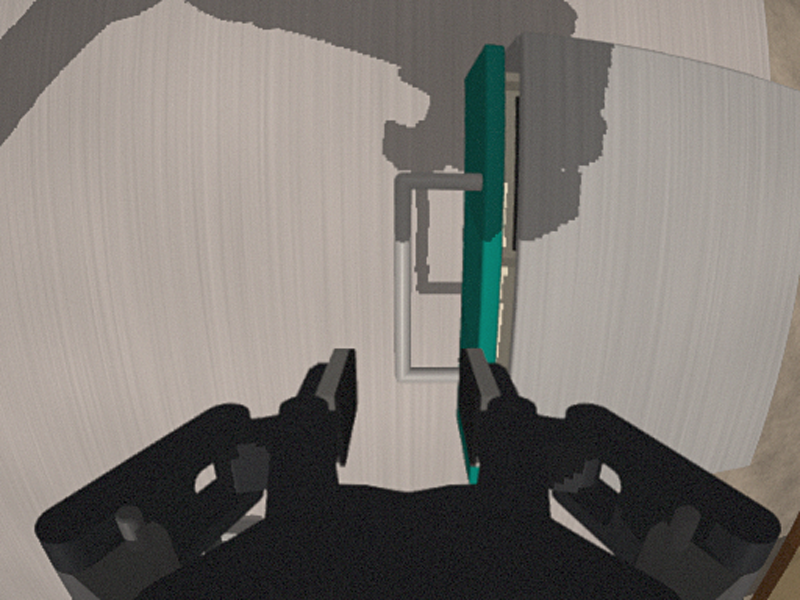

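The wrist view shows the bar from (403,182) to (403,375) in 800x600 pixels, with the teal panel at x ≈ 490. The drawer is slightly open. The bar is parallel to the panel and at image x ≈ 403.

```bash
python3 - <<'E'
from h import *
np.set_printoptions(precision=3,suppress=True)
k=1.5625; P=load('s0');T=load('t0');W=load('w1')
for n,w,t,s in [('+',(403,181),(349,249),(486,335)),('-',(403,375),(406,249),(410,341))]:
    print(n,atz(W,np.array(w)/k,.105,True),tri(ray(W,np.array(w)/k,True),ray(T,np.array(t)/k),ray(P,np.array(s)/k)))
print([atz(W,np.array(u)/k,.117,True) for u in [(487,46),(486,240),(482,330)]])
print([atz(W,np.array(u)/k,.13,True) for u in [(525,36),(519,240),(514,350)]])
E
```

```text
+ [0.633 0.021 0.105] (array([0.634, 0.024, 0.101]), [np.float64(0.004007537647537807), np.float64(0.003122838320045655), np.float64(0.007079077102369927)])
- [ 0.633 -0.099  0.105] (array([ 0.633, -0.1  ,  0.105]), [np.float64(0.0009061705203233912), np.float64(0.0022124128739296205), np.float64(0.0014229674172439942)])
[array([0.679, 0.099, 0.117]), array([ 0.68 , -0.012,  0.117]), array([ 0.68 , -0.065,  0.117])]
[array([0.698, 0.102, 0.13 ]), array([ 0.696, -0.009,  0.13 ]), array([ 0.697, -0.073,  0.13 ])]
```

```bash
python3 -m pendant '[[0.4,0.001,-0.002,0.05,0],[0.4,0.001,-0.002,0.09,0],[0.4,0.001,-0.002,0.12,0],[0.4,0.001,-0.002,0.143,0],[0.4,0.001,-0.002,0.143,0],[0.4,0.001,-0.002,0.143,0],[0,0.001,-0.002,0.143,0],[0,0.001,-0.002,0.143,0],[0,0.001,-0.002,0.143,0],[0,0.001,-0.002,0.143,0],[0,0.001,-0.002,0.143,0],[0,0.001,-0.002,0.143,0]]' 40
```

```text
t: 3.25
tcp_pos: [0.6338, -0.0408, 0.1626]
orientation: [2.22, 2.221, 0.003]
ft_force: [-1.9, 0.9, 6.4]
width: 0.097
finger_force: 39.1
```

```bash
python3 -m pendant '[[0,0,-0.005,0,0],[0,0,-0.015,0,0],[0,0,-0.03,0,0],[0,0,-0.05,0,0],[0,0,-0.07,0,0],[0,0,-0.09,0,0],[0,0,-0.11,0,0],[0,0,-0.13,0,0],[0,0,-0.145,0,0],[0,0,-0.16,0,0],[0,0,-0.17,0,0],[0,0,-0.176,0,0],[0,0,-0.176,0,0],[0,0,-0.176,0,0],[0,0,-0.176,0,0],[0,0,-0.176,0,0]]'; python3 -m pendant '[[0.4,0,0,0,0],[0.4,0,0,0,0],[0.4,0,0,0,0],[0.4,0,0,0,0],[0.4,0,0,-0.05,0],[0.4,0,0,-0.1,0],[0.4,0,0,-0.14,0],[0.4,0,0,-0.14,0],[0.4,0,0,-0.14,0]]'; python3 w.py w2 b; python3 -c "
from h import *
snap('top','t2')"
```

```text
t: 4.85
tcp_pos: [0.4578, -0.0409, 0.1624]
orientation: [2.221, 2.22, 0.004]
ft_force: [-2.6, 1.4, 18.1]
width: 0.101
finger_force: 40.8
t: 5.75
tcp_pos: [0.4573, -0.0408, 0.3015]
orientation: [2.22, 2.221, 0.003]
ft_force: [0.3, 0.7, -0.9]
width: 0.401
finger_force: 0.0
5.75 [ 0.457 -0.041  0.302] [-0.347  0.28   0.434  1.996 -0.151  0.894  0.167] [ 0.282  0.672 -0.874] 0.4013849245313941
[[-0.     1.     0.002]
 [ 1.     0.     0.   ]
 [ 0.     0.002 -1.   ]]
297.3186396354542 260.5417876330753 188.85708595594613 (array([0.458, 0.024, 0.371]), array([ 0.002, -0.258, -0.966]))
```

View pics/w2b.png

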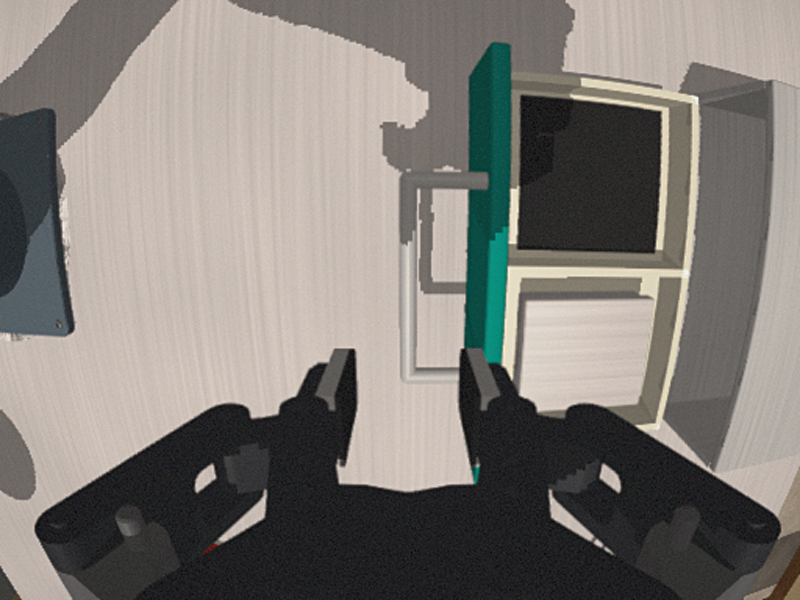

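The drawer is open and the free compartment, with the black liner, is the left (+y) one. Its rim corners are at about (698,97), outer back-left, and (688,270), mid-wall at the back. The case is in the right compartment. The bar runs from (408,181) to (408,376).

```bash
python3 - <<'E'
from h import *
np.set_printoptions(precision=3,suppress=True)
k=1.5625;W=load('w2')
g=lambda u,z: print(u,z,atz(W,np.array(u)/k,z,True))
g((408,181),.105);g((408,376),.105)
g((698,97),.07);g((688,271),.07);g((660,429),.07);g((513,269),.07)
g((520,96),.039);g((662,110),.039);g((659,253),.039);g((517,249),.039)
g((494,240),.117)
E
```

```text
(408, 181) 0.105 [0.459 0.02  0.105]
(408, 376) 0.105 [ 0.459 -0.1    0.105]
(698, 97) 0.07 [0.672 0.094 0.07 ]
(688, 271) 0.07 [ 0.671 -0.038  0.07 ]
(660, 429) 0.07 [ 0.673 -0.174  0.07 ]
(513, 269) 0.07 [ 0.53  -0.038  0.07 ]
(520, 96) 0.039 [0.539 0.083 0.039]
(662, 110) 0.039 [0.658 0.085 0.039]
(659, 253) 0.039 [ 0.661 -0.03   0.039]
(517, 249) 0.039 [ 0.539 -0.03   0.039]
(494, 240) 0.117 [ 0.507 -0.012  0.117]
```

```bash
python3 -m pendant '[[0.4,-0.342,-0.045,0,1.3],[0.4,-0.342,-0.045,0,1.3],[0.4,-0.342,-0.045,0,1.3],[0.4,-0.342,-0.045,0,1.3],[0.4,-0.342,-0.045,0,1.3],[0.4,-0.342,-0.045,0,1.3],[0.4,-0.342,-0.045,0,1.3],[0.4,-0.342,-0.045,0,1.3],[0.4,-0.342,-0.045,0,1.3],[0.4,-0.342,-0.045,0,1.3],[0.4,-0.342,-0.045,0,1.3],[0.4,-0.342,-0.045,0,1.3]]'; python3 w.py w3 b
```

```text
t: 7.05
tcp_pos: [0.4122, -0.3825, 0.3004]
orientation: [-3.112, -0.428, 0.001]
ft_force: [-0.0, 0.2, 0.6]
width: 0.4
finger_force: 0.0
7.05 [ 0.412 -0.383  0.3  ] [ 0.159  0.522  0.8    1.763 -0.427  1.041 -0.183] [-0.025  0.241  0.604] 0.3996949021547551
[[ 0.963  0.27  -0.001]
 [ 0.27  -0.963  0.001]
 [-0.001 -0.001 -1.   ]]
297.3186396354542 260.5417876330753 188.85708595594613 (array([ 0.476, -0.365,  0.37 ]), array([-0.249, -0.069, -0.966]))
```

View pics/w3b.png

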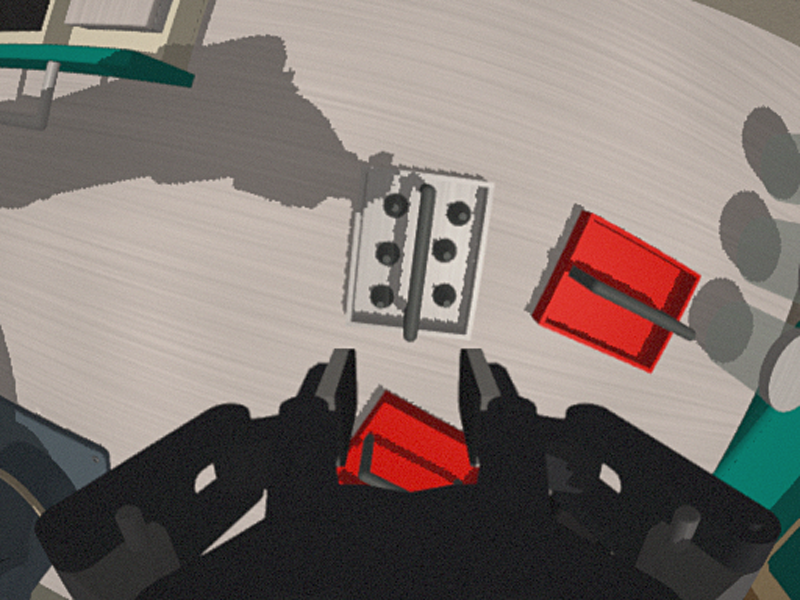

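The wrist view shows the steel tray at about (420,255) with its handle from (428,190) to (411,335). All six specula are upright, three on each side. The red decoys are clear of it.

```bash
python3 - <<'E'
from h import *
np.set_printoptions(precision=3,suppress=True)
k=1.5625;W=load('w3');T=load('t0')
a=np.array((428,188))/k;b=np.array((411,337))/k
A=atz(W,a,.062,True);B=atz(W,b,.062,True);print(A,B,(A+B)/2,np.linalg.norm(A-B),np.arctan2(*(A-B)[1::-1]))
print(tri(ray(W,a,True),ray(T,np.array((528,330))/k)),tri(ray(W,b,True),ray(T,np.array((544,379))/k)))
C=[atz(W,np.array(u)/k,.024,True) for u in [(365,168),(493,181),(469,334),(348,321)]];C=np.array(C);print(C,C.mean(0),np.arctan2(*(C[0]+C[1]-C[2]-C[3])[1::-1]))
c=(A+B)/2;s=manip.read_state();M=R.from_rotvec(s['orientation']).as_matrix();d=c-s['tcp_pos'];print(M.T@d)
E
```

```text
[ 0.47  -0.381  0.062] [ 0.367 -0.398  0.062] [ 0.419 -0.389  0.062] 0.10411730955095816 0.1669083184867426
(array([ 0.471, -0.381,  0.018]), [np.float64(0.0027091405687970794), np.float64(0.002709140568797175)]) (array([ 0.362, -0.401,  0.047]), [np.float64(0.0014483204136997842), np.float64(0.0014483204136996834)])
[[ 0.471 -0.334  0.024]
 [ 0.488 -0.428  0.024]
 [ 0.369 -0.446  0.024]
 [ 0.353 -0.351  0.024]] [ 0.42  -0.39   0.024] 0.14615869826161842
[0.004 0.009 0.239]
```

```bash
python3 -m pendant '[[0.5,0.004,0.009,0.04,0.115],[0.5,0.004,0.009,0.075,0.115],[0.5,0.004,0.009,0.1,0.115],[0.5,0.004,0.009,0.1,0.115],[0.5,0.004,0.009,0.1,0.115]]'; python3 w.py w4 b
```

```text
t: 7.6
tcp_pos: [0.4185, -0.3907, 0.2015]
orientation: [3.132, 0.245, -0.0]
ft_force: [-0.2, -0.2, 0.6]
width: 0.5
finger_force: 0.0
7.6 [ 0.418 -0.391  0.201] [ 0.22   0.651  0.733  1.857 -0.567  0.855 -0.177] [-0.203 -0.199  0.562] 0.5001060909448641
[[ 0.988  0.156 -0.   ]
 [ 0.156 -0.988 -0.   ]
 [-0.     0.    -1.   ]]
297.3186396354542 260.5417876330753 188.85708595594613 (array([ 0.483, -0.381,  0.271]), array([-0.255, -0.04 , -0.966]))
```

View pics/w4b.png

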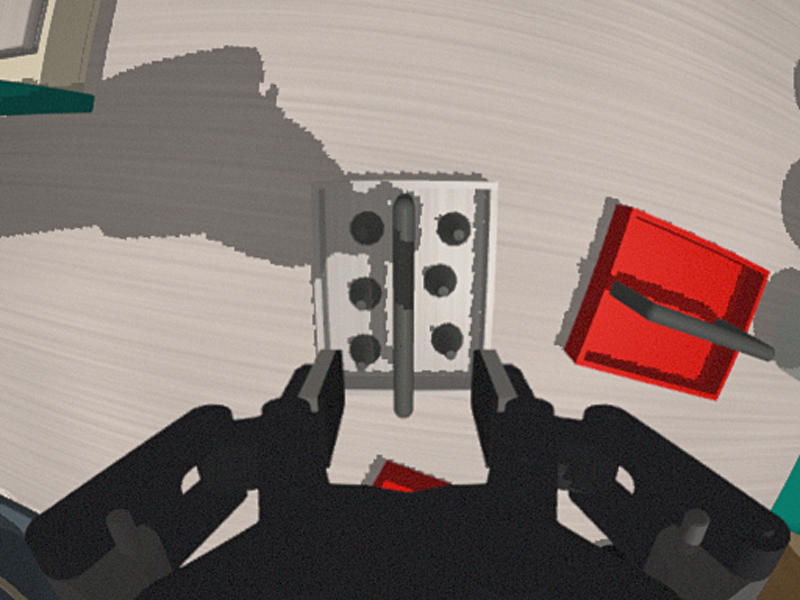

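The handle now lies along the image vertical at x ≈ 403, from (404,196) to (403,415), midway between the fingers at 342 and 472. All six specula are upright. I'll measure the height from the two wrist views.

```bash
python3 - <<'E'
from h import *
np.set_printoptions(precision=3,suppress=True)
k=1.5625;W=load('w3');V=load('w4')
a=np.array((428,188))/k;b=np.array((411,338))/k
a2=np.array((404,196))/k;b2=np.array((403,414))/k
print(tri(ray(W,a,True),ray(V,a2,True)),tri(ray(W,b,True),ray(V,b2,True)))
A=atz(V,a2,.062,True);B=atz(V,b2,.062,True);print(A,B,(A+B)/2,np.linalg.norm(A-B),np.arctan2(*(A-B)[1::-1]))
c=(A+B)/2;s=manip.read_state();M=R.from_rotvec(s['orientation']).as_matrix();print(M.T@(c-s['tcp_pos']), np.arctan2(M[1,0],M[0,0]))
E
```

```text
(array([ 0.471, -0.382,  0.03 ]), [np.float64(0.001332062561326544), np.float64(0.0013320625613263888)]) (array([ 0.369, -0.397,  0.068]), [np.float64(0.0004861232950889056), np.float64(0.00048612329508888115)])
[ 0.473 -0.381  0.062] [ 0.366 -0.397  0.062] [ 0.419 -0.389  0.062] 0.10894052202895936 0.14884205669968353
[ 0.001 -0.002  0.14 ] 0.15625410906186332
```

```bash
python3 -m pendant '[[0.4,0.001,-0.002,0.03,0],[0.4,0.001,-0.002,0.055,0],[0.4,0.001,-0.002,0.075,0],[0.4,0.001,-0.002,0.084,0],[0.4,0.001,-0.002,0.084,0],[0.4,0.001,-0.002,0.084,0],[0.25,0.001,-0.002,0.084,0],[0.15,0.001,-0.002,0.084,0],[0,0.001,-0.002,0.084,0],[0,0.001,-0.002,0.084,0],[0,0.001,-0.002,0.084,0],[0,0.001,-0.002,0.084,0]]' 70; python3 -m pendant '[[0,0,0,-0.003,0],[0,0,0,-0.008,0],[0,0,0,-0.015,0],[0,0,0,-0.025,0],[0,0,0,-0.03,0],[0,0,0,-0.03,0],[0,0,0,-0.03,0]]'; python3 w.py w5 b
```

```text
t: 8.85
tcp_pos: [0.4194, -0.3886, 0.1179]
orientation: [3.131, 0.245, 0.002]
ft_force: [0.1, 1.5, 7.7]
width: 0.088
finger_force: 68.4
t: 9.55
tcp_pos: [0.4192, -0.3883, 0.147]
orientation: [3.132, 0.245, 0.0]
ft_force: [0.5, 0.5, -4.2]
width: 0.09
finger_force: 68.2
9.55 [ 0.419 -0.388  0.147] [ 0.259  0.713  0.665  1.907 -0.639  0.744 -0.12 ] [ 0.528  0.523 -4.174] 0.08989772807202519
[[ 0.988  0.155  0.   ]
 [ 0.155 -0.988 -0.   ]
 [ 0.     0.    -1.   ]]
297.3186396354542 260.5417876330753 188.85708595594613 (array([ 0.484, -0.378,  0.217]), array([-0.255, -0.04 , -0.966]))
```

View pics/w5b.png

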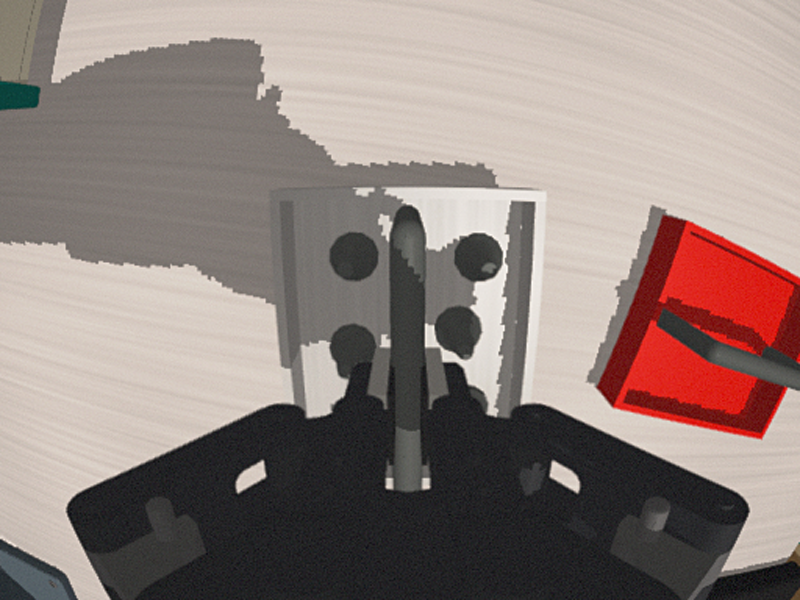

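The tray is lifted level: its far rim edge runs from (273,190) to (547,190), the handle is between the pads, and the specula are standing. I'll check how it sits in the grip.

```bash
python3 - <<'E'
from h import *
np.set_printoptions(precision=4,suppress=True)
k=1.5625;W=load('w5');s=manip.read_state();M=R.from_rotvec(s['orientation']).as_matrix()
for u in [(272,191),(547,191),(283,360),(533,360),(520,420)]:
    print(u,M.T@(atz(W,np.array(u)/k,.147-.117+.024+.001,True)-s['tcp_pos']))
# placement: bay centre (0.591,0.0265); tool x to world +x
c=np.array([.591,.0265,0]);print(M.T@(c-s['tcp_pos']), np.arctan2(M[1,0],M[0,0]))
E
```

```text
(272, 191) [ 0.0609 -0.0475  0.0918]
(547, 191) [0.0609 0.0502 0.0918]
(283, 360) [-0.0033 -0.0475  0.0918]
(533, 360) [-0.0034  0.0491  0.0918]
(520, 420) [-0.0301  0.0464  0.0918]
[ 0.2342 -0.383   0.1468] 0.15594718852156922
```

```bash
python3 -m pendant '[[0,0,0,-0.003,0],[0,0,0,-0.01,0],[0,0,0,-0.02,0],[0,0,0,-0.034,0],[0,0,0,-0.05,0],[0,0,0,-0.066,0],[0,0,0,-0.082,0],[0,0,0,-0.098,0],[0,0,0,-0.112,0],[0,0,0,-0.124,0],[0,0,0,-0.132,0],[0,0,0,-0.137,0],[0,0,0,-0.14,0],[0,0,0,-0.14,0]]'; python3 -m pendant '[[0,0.0024,-0.0038,0,0.002],[0,0.007,-0.0115,0,0.005],[0,0.0153,-0.025,0,0.01],[0,0.026,-0.0422,0,0.017],[0,0.0389,-0.0634,0,0.026],[0,0.0543,-0.0883,0,0.036],[0,0.0696,-0.1133,0,0.046],[0,0.085,-0.1382,0,0.056],[0,0.1003,-0.1632,0,0.066],[0,0.1156,-0.1882,0,0.076],[0,0.131,-0.2131,0,0.087],[0,0.1463,-0.2381,0,0.097],[0,0.1617,-0.263,0,0.107],[0,0.177,-0.288,0,0.117],[0,0.1912,-0.311,0,0.126],[0,0.2041,-0.3322,0,0.135],[0,0.2148,-0.3494,0,0.142],[0,0.2242,-0.3648,0,0.148],[0,0.2313,-0.3763,0,0.153],[0,0.236,-0.384,0,0.156]]'; python3 -m pendant '[[0,0,0,0,0],[0,0,0,0,0]]'; python3 w.py w6 b
```

```text
t: 11.0
tcp_pos: [0.4191, -0.3884, 0.2869]
orientation: [-3.132, -0.244, 0.0]
ft_force: [0.2, 0.7, -4.4]
width: 0.09
finger_force: 68.3
t: 13.0
tcp_pos: [0.5928, 0.0293, 0.2865]
orientation: [-3.141, -0.002, 0.001]
ft_force: [-0.2, -0.2, -3.7]
width: 0.091
finger_force: 68.3
t: 13.2
tcp_pos: [0.5923, 0.0269, 0.2869]
orientation: [3.141, -0.001, -0.0]
ft_force: [0.8, -0.8, -2.9]
width: 0.085
finger_force: 68.3
13.2 [0.592 0.027 0.287] [-0.667  0.634  0.932  1.706 -0.564  1.094 -1.13 ] [ 0.84  -0.765 -2.921] 0.08524927815492149
[[ 1.    -0.001 -0.   ]
 [-0.001 -1.    -0.001]
 [-0.     0.001 -1.   ]]
297.3186396354542 260.5417876330753 188.85708595594613 (array([0.658, 0.027, 0.357]), array([-0.258, -0.   , -0.966]))
```

View pics/w6b.png

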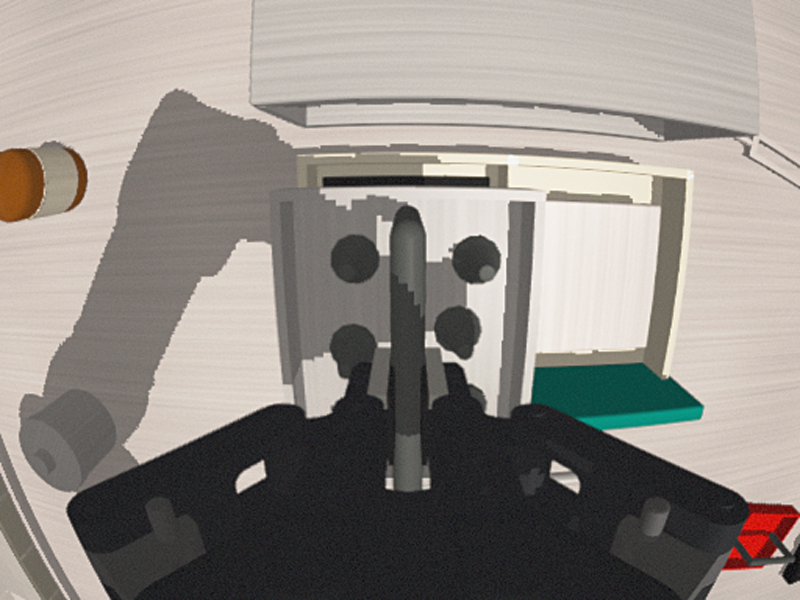

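The tray is above the left compartment with its specula still in place. The back wall rim is at about (297,156)–(511,158)–(692,172), and the case is to the right.

```bash
python3 - <<'E'
from h import *
np.set_printoptions(precision=4,suppress=True)
k=1.5625;W=load('w6')
for u in [(297,156),(511,156),(692,172)]: print(u,atz(W,np.array(u)/k,.07,True))
for u in [(323,178),(490,178)]: print(u,atz(W,np.array(u)/k,.039,True))
E
```

```text
(297, 156) [0.6708 0.0945 0.07  ]
(511, 156) [ 0.6704 -0.0378  0.07  ]
(692, 172) [ 0.6698 -0.172   0.07  ]
(323, 178) [0.6562 0.0838 0.039 ]
(490, 178) [ 0.6559 -0.0303  0.039 ]
```

```bash
python3 -m pendant '[[0,0,0,0.004,0],[0,-0.001,0,0.012,0],[0,-0.001,0,0.024,0],[0,-0.001,0,0.038,0],[0,-0.001,0,0.052,0],[0,-0.001,0,0.066,0],[0,-0.001,0,0.08,0],[0,-0.001,0,0.092,0],[0,-0.001,0,0.102,0],[0,-0.001,0,0.11,0],[0,-0.001,0,0.116,0],[0,-0.001,0,0.12,0],[0,-0.001,0,0.123,0],[0,-0.001,0,0.125,0],[0,-0.001,0,0.126,0],[0,-0.001,0,0.127,0],[0,-0.001,0,0.127,0],[0,-0.001,0,0.127,0]]'; python3 -m pendant '[[0,0,0,0.001,0],[0,0,0,0.002,0],[0,0,0,0.002,0]]'
```

```text
t: 15.05
tcp_pos: [0.5918, 0.0276, 0.16]
orientation: [3.142, -0.0, 0.0]
ft_force: [-0.8, -0.5, -3.6]
width: 0.087
finger_force: 68.4
t: 15.35
tcp_pos: [0.5916, 0.0276, 0.1577]
orientation: [3.142, -0.0, -0.0]
ft_force: [0.1, -0.9, -4.1]
width: 0.092
finger_force: 68.3
```

```bash
python3 -m pendant '[[0,0,0,0.001,0],[0,0,0,0.001,0]]'; python3 -m pendant '[[0,0,0,0.001,0],[0,0,0,0.001,0]]'; python3 -m pendant '[[0,0,0,0.001,0],[0,0,0,0.001,0]]'
```

```text
t: 15.55
tcp_pos: [0.5917, 0.0276, 0.157]
orientation: [-3.142, 0.0, -0.0]
ft_force: [-0.7, 1.0, -2.5]
width: 0.085
finger_force: 68.7
t: 15.75
tcp_pos: [0.5923, 0.0275, 0.1569]
orientation: [-3.141, 0.0, -0.003]
ft_force: [-2.2, 0.8, 6.5]
width: 0.088
finger_force: 69.7
t: 15.95
tcp_pos: [0.5931, 0.0275, 0.1569]
orientation: [-3.141, 0.0, -0.006]
ft_force: [-0.9, 2.2, 14.9]
width: 0.089
finger_force: 70.5
```

```bash
python3 -m pendant '[[0,0,0,-0.002,0],[0.15,0,0,-0.002,0],[0.25,0,0,-0.002,0],[0.4,0,0,-0.002,0],[0.4,0,0,-0.002,0],[0.4,0,0,-0.002,0],[0.4,0,0,-0.002,0],[0.4,0,0,-0.01,0],[0.4,0,0,-0.03,0],[0.4,0,0,-0.06,0],[0.4,0,0,-0.1,0],[0.4,0,0,-0.14,0],[0.4,0,0,-0.14,0],[0.4,0,0,-0.14,0]]'; python3 w.py w7 b
```

```text
t: 17.35
tcp_pos: [0.5918, 0.0275, 0.296]
orientation: [-3.141, 0.0, -0.003]
ft_force: [0.1, 0.1, 0.0]
width: 0.396
finger_force: 0.0
17.35 [0.592 0.028 0.296] [-0.673  0.624  0.939  1.696 -0.556  1.109 -1.138] [0.054 0.15  0.037] 0.3963303682316348
[[ 1.    -0.     0.002]
 [-0.    -1.     0.001]
 [ 0.002 -0.001 -1.   ]]
297.3186396354542 260.5417876330753 188.85708595594613 (array([0.657, 0.027, 0.366]), array([-0.256,  0.001, -0.967]))
```

View pics/w7b.png

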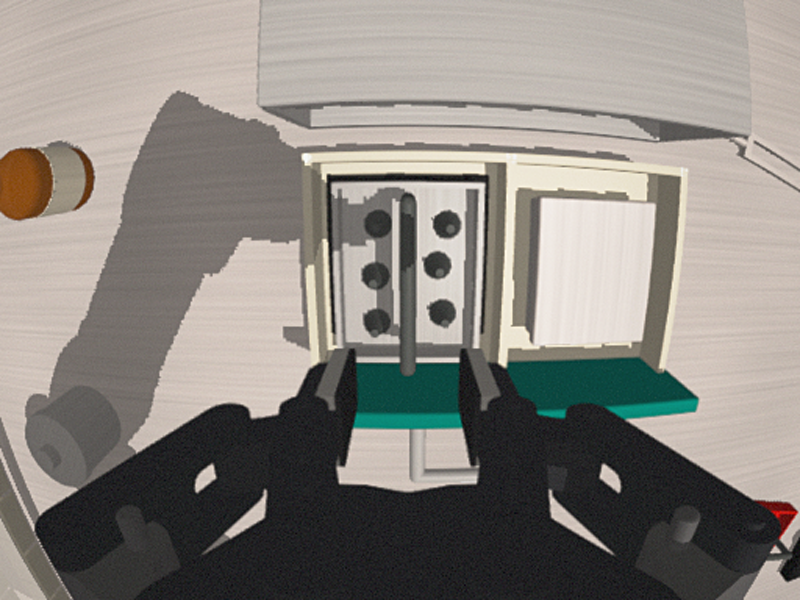

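The tray stands flat and let go on the liner, with its rim at (332,182)–(488,182) and all six specula inside. The case is in place.

```bash
python3 - <<'E'
from h import *
np.set_printoptions(precision=4,suppress=True)
k=1.5625;W=load('w7')
for u in [(332,182),(488,182)]: print(u,atz(W,np.array(u)/k,.063,True))
for u in [(303,155),(511,157),(687,170)]: print(u,atz(W,np.array(u)/k,.07,True))
E
python3 -m pendant '[[0.4,-0.134,0.067,0,-1.571],[0.4,-0.134,0.067,0,-1.571],[0.4,-0.134,0.067,0,-1.571],[0.4,-0.134,0.067,0,-1.571],[0.4,-0.134,0.067,0,-1.571],[0.4,-0.134,0.067,0,-1.571],[0.4,-0.134,0.067,0,-1.571],[0.4,-0.134,0.067,0,-1.571],[0.4,-0.134,0.067,0,-1.571],[0.4,-0.134,0.067,0,-1.571],[0.4,-0.134,0.067,0,-1.571],[0.4,-0.134,0.067,0,-1.571],[0.4,-0.134,0.067,0,-1.571],[0.4,-0.134,0.067,0,-1.571]]'; python3 w.py w8
```

```text
(332, 182) [0.6534 0.0763 0.063 ]
(488, 182) [ 0.6534 -0.0253  0.063 ]
(303, 155) [0.6716 0.0938 0.07  ]
(511, 157) [ 0.6702 -0.0389  0.07  ]
(687, 170) [ 0.6713 -0.1726  0.07  ]
t: 18.8
tcp_pos: [0.4575, -0.0393, 0.2945]
orientation: [-2.223, -2.219, 0.001]
ft_force: [-0.3, -0.1, 0.5]
width: 0.401
finger_force: 0.0
18.8 [ 0.457 -0.039  0.295] [-0.444  0.308  0.566  2.008 -0.211  0.884  0.234] [-0.299 -0.081  0.47 ] 0.40103447218716715
[[ 0.002  1.    -0.001]
 [ 1.    -0.002 -0.   ]
 [-0.    -0.001 -1.   ]]
297.3186396354542 260.5417876330753 188.85708595594613 (array([0.458, 0.026, 0.364]), array([-0.001, -0.259, -0.966]))
```

```bash
python3 -m pendant '[[0.4,0,0.001,0.05,0],[0.4,0,0.001,0.09,0],[0.4,0,0.001,0.115,0],[0.4,0,0.001,0.133,0],[0.4,0,0.001,0.133,0],[0.4,0,0.001,0.133,0],[0.2,0,0.001,0.133,0],[0.1,0,0.001,0.133,0],[0,0,0.001,0.133,0],[0,0,0.001,0.133,0],[0,0,0.001,0.133,0],[0,0,0.001,0.133,0]]' 50; python3 -m pendant '[[0,0,0.002,0,0],[0,0,0.006,0,0],[0,0,0.012,0,0],[0,0,0.02,0,0],[0,0,0.03,0,0],[0,0,0.041,0,0],[0,0,0.053,0,0],[0,0,0.065,0,0],[0,0,0.077,0,0],[0,0,0.089,0,0],[0,0,0.101,0,0],[0,0,0.113,0,0],[0,0,0.125,0,0],[0,0,0.137,0,0],[0,0,0.147,0,0],[0,0,0.156,0,0],[0,0,0.163,0,0],[0,0,0.168,0,0],[0,0,0.171,0,0],[0,0,0.173,0,0]]'
```

```text
t: 20.05
tcp_pos: [0.4593, -0.0394, 0.163]
orientation: [2.22, 2.22, 0.003]
ft_force: [-0.6, 0.4, 6.8]
width: 0.1
finger_force: 48.8
t: 22.05
tcp_pos: [0.6321, -0.0394, 0.1631]
orientation: [2.221, 2.221, 0.001]
ft_force: [-2.3, -0.6, 5.9]
width: 0.098
finger_force: 49.1
```

```bash
python3 -m pendant '[[0,0,0.001,0,0],[0,0,0.002,0,0],[0,0,0.003,0,0],[0,0,0.004,0,0],[0,0,0.004,0,0]]';python3 -m pendant '[[0,0,0.001,0,0],[0,0,0.002,0,0],[0,0,0.003,0,0],[0,0,0.003,0,0]]'
```

```text
t: 22.55
tcp_pos: [0.636, -0.0394, 0.1631]
orientation: [2.221, 2.221, 0.002]
ft_force: [-1.3, -0.3, 4.5]
width: 0.094
finger_force: 49.0
t: 22.95
tcp_pos: [0.6383, -0.0394, 0.1631]
orientation: [-2.221, -2.221, -0.0]
ft_force: [-4.6, -0.2, 8.1]
width: 0.095
finger_force: 49.4
```

```bash
python3 -m pendant '[[0,0,0.001,0,0],[0,0,0.002,0,0],[0,0,0.002,0,0]]';python3 -m pendant '[[0,0,0.001,0,0],[0,0,0.002,0,0],[0,0,0.002,0,0]]'
```

```text
t: 23.25
tcp_pos: [0.6386, -0.0394, 0.163]
orientation: [-2.219, -2.219, 0.003]
ft_force: [-11.3, 0.6, 13.9]
width: 0.095
finger_force: 50.0
t: 23.55
tcp_pos: [0.6388, -0.0395, 0.163]
orientation: [-2.218, -2.216, 0.007]
ft_force: [-18.0, 0.9, 19.1]
width: 0.096
finger_force: 50.8
```

The force rises to 18 N at a standstill, so it's at the stop. I'll relax, let go, lift and check.

```bash
python3 -m pendant '[[0,0,-0.003,0,0],[0,0,-0.003,0,0],[0.15,0,-0.003,0,0],[0.3,0,-0.003,0,0],[0.4,0,-0.003,0,0],[0.4,0,-0.003,0,0],[0.4,0,-0.003,0,0],[0.4,0,-0.003,-0.03,0],[0.4,0,-0.003,-0.08,0],[0.4,0,-0.003,-0.13,0],[0.4,0,-0.003,-0.14,0],[0.4,0,-0.003,-0.14,0],[0.4,0,-0.003,-0.14,0]]'; python3 w.py w9 b
```

```text
t: 24.85
tcp_pos: [0.6392, -0.0391, 0.3007]
orientation: [-2.22, -2.221, 0.001]
ft_force: [-0.1, 0.5, 0.1]
width: 0.397
finger_force: 0.0
24.85 [ 0.639 -0.039  0.301] [-0.314  0.575  0.513  1.551 -0.305  1.098  0.271] [-0.091  0.524  0.072] 0.3965991960848226
[[-0.     1.    -0.001]
 [ 1.     0.     0.   ]
 [ 0.    -0.001 -1.   ]]
297.3186396354542 260.5417876330753 188.85708595594613 (array([0.64 , 0.026, 0.37 ]), array([-0.001, -0.259, -0.966]))
```

View pics/w9b.png

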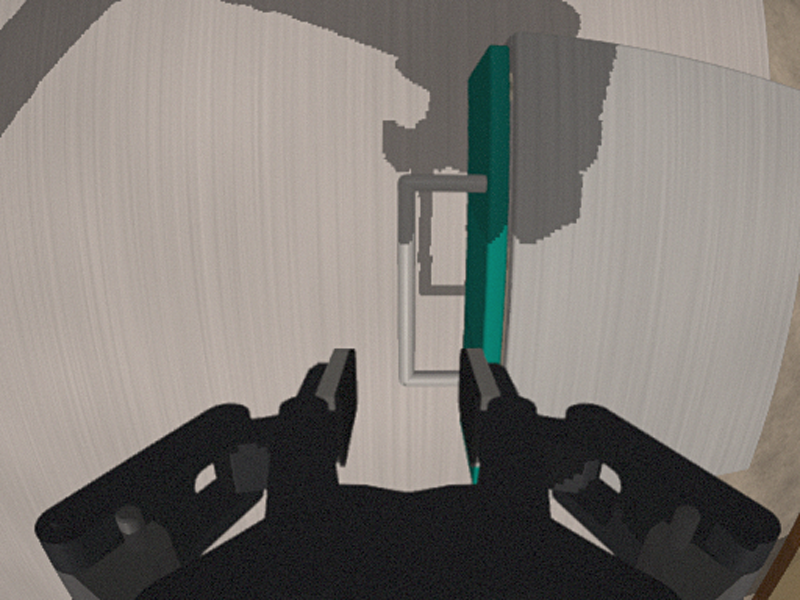

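The gap is closed: the panel's back edge (508,200) meets the roof edge (513,200), and the bar is at x ≈ 406. A quick numeric check before handing in.

```bash
python3 - <<'E'
from h import *
np.set_printoptions(precision=4,suppress=True)
k=1.5625;W=load('w9')
for u,z in [((406,250),.105),((406,375),.105),((510,80),.117),((505,240),.117),((514,80),.13),((512,240),.13)]: print(u,z,atz(W,np.array(u)/k,z,True))
E
```

```text
(406, 250) 0.105 [ 0.6389 -0.018   0.105 ]
(406, 375) 0.105 [ 0.6387 -0.0969  0.105 ]
(510, 80) 0.117 [0.6957 0.0797 0.117 ]
(505, 240) 0.117 [ 0.6941 -0.01    0.117 ]
(514, 80) 0.13 [0.695  0.0771 0.13  ]
(512, 240) 0.13 [ 0.6951 -0.0081  0.13  ]
```

The panel's back face is flush with the unit's front at x ≈ 0.695 m, so the drawer is shut and the robot is clear of everything.

```bash
python3 -c "
from cell import manip
print(manip.sign_off())"
```

```text
the job is handed in; nothing more can be done
None
```

The job is handed in: the tray was last seen flat in the left compartment with all six specula in it, the case was in the right one, the drawer was pushed to its stop and measured flush with the unit's front, and the canister, bottle and fork were left alone.

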